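# Get the stapler out from behind the spools and jar

### The job

I need the black stapler that is boxed in behind the two thread spools and the black-capped jar. First stand all three of those upright on the blue mat, then lay the stapler, base down, inside the black outline on the light grey mat, lengthwise along it. Once the stapler is there, put each spool and the jar back upright in the middle of the coaster of its own colour (black for the cap), and do not knock any of them over.

Things in the scene. Friction and masses are not known exactly. Their poses are not given: they have to be found in the camera images.
- red_spool_centre (a point): Thread spool with red thread and white rims, 34 mm across the rims, 48 mm high, on end. The point is its centre, half-way up; z is the spool's axis, up. Grasp it round the rims.
- green_spool_centre (a point): Thread spool with green thread and white rims, 34 mm across the rims, 48 mm high, on end. The point is its centre, half-way up; z is the spool's axis, up. Grasp it round the rims.
- black_jar_centre (a point): Screw-top jar, tan with a black cap, 43 mm across, 66 mm high, upright. The point is its centre, half-way up; z is its axis, up. Grasp it round the body. (Two other jars near the robot, one with a red cap and one with a white cap, are not part of the job.)
- stapler_centre (a point): Black desk stapler, 151 mm long (its y axis), 38 mm wide at the base (its x axis), 49 mm high, lying base down on the 4 mm storage board just behind the row of three coasters, along the row. The point is its centre, 24.5 mm above its underside; z is up. Base plate 9 mm thick; the upper arm, 26 mm wide from 26 to 49 mm above the underside, does not move and is what to grasp, across, near the middle of the length.
- red_coaster: Red coaster, home of the red spool: disc, 54 mm across, 2 mm thick, fixed on the storage board (its top is 6 mm above the table); one of three in a row at 85 mm between centres, any order. Origin at the centre of its underside.
- green_coaster: Green coaster, home of the green spool: disc, 54 mm across, 2 mm thick, fixed on the storage board (its top is 6 mm above the table); one of three in a row at 85 mm between centres, any order. Origin at the centre of its underside.
- black_coaster: Black coaster, home of the black-capped jar: disc, 54 mm across, 2 mm thick, fixed on the storage board (its top is 6 mm above the table); one of three in a row at 85 mm between centres, any order. Origin at the centre of its underside.
- blue_mat: Plain blue mat, the side area for the spools and jar: 240 mm (its x axis) by 110 mm (its y axis), 3 mm thick, fixed to the table. Origin at the centre of its underside.
- grey_mat: Light grey mat with a black rectangular outline 164 mm by 52 mm at its middle, where the stapler goes: the mat is 200 mm (its x axis, also the long way of the outline) by 90 mm (y axis), 3 mm thick, fixed to the table. Origin at the centre of its underside.
Mind the look-alikes: they are no part of the job. Of the things that look like the grey_mat, the smaller one is meant.

How it is judged:
By the outcome, as a careful person would: the job done as asked, in the order asked, and still so for the second after the job is handed in, with the robot touching nothing.
It also fails if it takes over 152 s, if anything falls off the work surface, if the arm or the gripper's body presses on something with over 40 N, if the wrist force passes 120 N, or if a joint passes its speed limit or range.

### The arm

A 7-joint arm with a two-finger parallel gripper is mounted at the origin on the work surface; the furniture and walls round the work are solid. World frame = base frame: x ahead of the robot, y to its left, z up, the work surface at z = 0. Lengths are in m, angles in rad, forces in N, time in s.
With the tool pointing down it reaches from about 0.425 to 0.825 m from the base axis. Payload 3.6 kg.
Tool frame: the origin (TCP) lies on the mounting face of the last link; the fingertips stand 173 mm ahead of it and the grasp point (between the pads) lies 155 mm ahead of it; z points along the fingers, y is the line along which they close (so a half turn about z gives the same grasp; the last joint's range is limited). The gripper opens to 85 mm and grips with 20 to 120 N. Pads are 22 mm wide; open, the fingers measure 114 mm over their backs; the gripper's body (76 mm by 85 mm) begins 54 mm behind the grasp point. The pads swing forward as they close: fully open they stand 13 mm farther back than shut.
Start: joints at [-1.298, 0.615, -0.013, 1.423, 0.008, 1.103, -0.04], TCP at [0.192, 0.621, 0.405] pointing down, gripper open.
Joint ranges: [-3.12, 3.12], [-0.3, 2.06], [-1.34, 1.32], [0.26, 2.42], [-1.36, 4.5], [0.01, 1.98], [-2.84, 2.84]. Speed limits (rad/s): [2.79, 2.79, 3.14, 3.14, 3.14, 3.14, 3.14].

### API

Orientations are given as a unit quaternion [x, y, z, w].
In Python, from bench import telemetry, cams, order gives the robot as it stands.
- The arm moves only by the tool servo_tool, never from a script. Its argument "rows" is a list of rows, each a list of 4 numbers: the shift along the world's x, y, z in m, then the turn about the world's z in rad. In form: [[tx, ty, tz, yaw], ...]. A call has 1 to 12 rows; each row shifts and turns the commanded pose from where the row before left it; what a row does not reach is not made up. A row lasts 1/12 s, in which the tool goes at most 41.7 mm and 7.16 degrees, less where a joint would pass 70% of its speed; a pose out of reach is approached as far as the arm can. A call with a gripper value outside its range is refused whole. "hand" is the opening, from 0 (shut) to 1 (fully open), set as the call begins (left out, the last holds). The fingers move at their own pace and stop on an object; the grip force is fixed at half the most. Time passes only in rows, so rows that do not move let the fingers close. It gives the time, the measured TCP pose, the force, the opening and the grip force at its end, in the units of the state.
- telemetry.read_state(): the state, without advancing time (a new reading comes with each control period).
- cams.camera(name): name is "scene" or "top" or "wrist"; returns (picture, depth): 480x640x3 uint8, red, green, blue; 480x640 float32, m along the optical axis (not along the pixel's ray), 0 where there is no reading.
- cams.camera_info(name): a dict with "intrinsics" (3x3 intrinsics, pixels), "world_from_camera" (4x4, takes a point from camera to world coordinates). Camera axes: x right, y up, looking along -z (the intrinsics and any distortion apply to the point x, -y, -z); pixel columns grow to the right and rows downward; lengths in m; the calibration is good to about 2 mm. The wrist camera is an equidistant fisheye: a pixel r from the principal point sees the ray r / f radians off the axis. A picture is of the moment at which its call begins: read the wrist's pose just before it. camera_info takes no time and is no camera call; for the wrist camera it gives the pose at the moment of the call.
- order.finish_job(): hands the job in; it is judged then, once.
The state is a dict: "time_s": time; "joint_pos": joint angles; "joint_vel": joint speeds; "tau": joint torques, N m; "position": TCP position; "eef_rot": TCP orientation; "wrist_force": force on the tool from outside, world axes, zero at the start; "moment": the same for the moment, N m; "width": finger opening in m; "finger_force": force on a finger pad.
Only numpy, scipy, OpenCV 4.12 (cv2) and the standard library are available. Lean on these libraries where they do the work, as an engineer would, in place of code of your own. Each camera call takes 0.05 s, during which the arm holds its last target. There are 200 camera calls.

## Working session

There is one attempt and no reset: what is moved stays moved. The work goes in short steps, Python scripts to look and compute and a tool call to move; the robot and the scene stay as the last step left them, time stands still between calls to the robot, and variables do not carry over. Pictures are saved under pics/ and viewed, at most 14 in all, crops included, and the job is handed in when it is done.

Besides the shell and the picture viewer there is one more tool, called after "Call:" by a JSON object that holds its "api" and its "payload". servo_tool: Moves the arm, as the interface text tells. Its arguments: {"type":"object","properties":{"rows":{"type":"array","items":{"type":"array","items":{"type":"number"}}},"hand":{"type":"number"}},"required":["rows"]}

```bash
ls; mkdir -p pics; cat > h.py <<'E'
import numpy as np, cv2
from bench import telemetry, cams, order
def snap(n,f=None):
    info=cams.camera_info(n); p,d=cams.camera(n)
    if f: cv2.imwrite('pics/'+f,p[:,:,::-1])
    return p,d,np.array(info['intrinsics']),np.array(info['world_from_camera'])
def world(d,K,T):
    v,u=np.mgrid[0:480,0:640]
    P=np.stack([(u-K[0,2])/K[0,0]*d,-(v-K[1,2])/K[1,1]*d,-d],-1)
    return P@T[:3,:3].T+T[:3,3]
def ray(u,v,K,T,z):
    r=T[:3,:3]@np.array([(u-K[0,2])/K[0,0],-(v-K[1,2])/K[1,1],-1.]); return T[:3,3]+r*(z-T[2,3])/r[2]
E
python3 - <<'E'
from h import *
for n in('top','scene'):
    p,d,K,T=snap(n,n+'0.png'); np.savez(n+'0.npz',p=p,d=d,K=K,T=T); print(n,K.tolist(),T.round(3).tolist(),(d>0).mean())
s=telemetry.read_state(); print(s)
E
```

```text
pics
top [[467.9364825236466, 0.0, 330.14179503356075], [0.0, 467.9364825236466, 247.25720557000358], [0.0, 0.0, 1.0]] [[0.01, 0.992, -0.129, 0.218], [-1.0, 0.009, -0.006, -0.033], [-0.004, 0.129, 0.992, 1.152], [0.0, 0.0, 0.0, 1.0]] 0.9959505208333334
scene [[487.3392960895745, 0.0, 313.58050032119917], [0.0, 487.3392960895745, 245.6430920123693], [0.0, 0.0, 1.0]] [[0.651, 0.509, -0.563, -0.246], [-0.759, 0.428, -0.491, -0.559], [-0.009, 0.747, 0.665, 0.798], [0.0, 0.0, 0.0, 1.0]] 0.9961197916666666
{'time_s': 0.1, 'joint_pos': array([-1.29752101,  0.61583082, -0.01262253,  1.42473703,  0.00810218,
        1.10341148, -0.04037217]), 'joint_vel': array([ 0.00099892, -0.00427318,  0.00154713, -0.00332054, -0.00042868,
        0.00152451,  0.00104284]), 'tau': array([ 1.48754858e-03, -4.70388365e+01,  2.60119876e-01, -1.71573669e+01,
        1.00990233e-02,  5.84225025e-03,  7.49743862e-06]), 'position': array([0.19184647, 0.62074639, 0.40364864]), 'eef_rot': array([ 1.49277904e-01,  9.88794591e-01, -1.15718984e-03, -1.60607984e-04]), 'wrist_force': array([0.22920479, 0.53458539, 0.08742072]), 'moment': array([ 0.01974678,  0.01222734, -0.014669  ]), 'finger_force': 0.0, 'width': 0.08541859186529915}
```

View pics/top0.png

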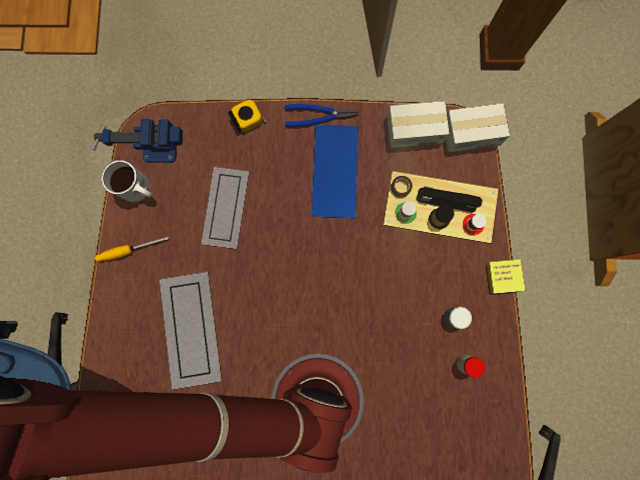

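View pics/scene0.png

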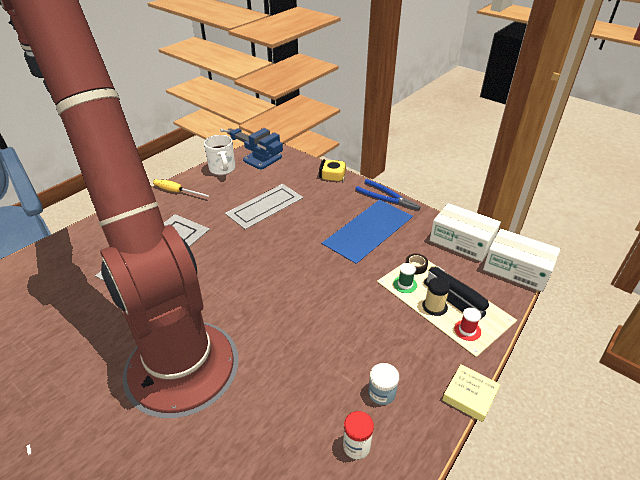

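Top view: green spool is at (407,211), black-capped jar at (441,217), red spool at (476,223), and the stapler behind them at (450,199). A dark tape ring sits at (401,186), with boxes behind. The two grey mats are at (225,208) and (190,330), and I'll measure both. The jars at (460,318) and (474,367) are white- and red-capped, so not part of the job.

```bash
python3 - <<'E'
from h import *
L=np.load('top0.npz'); p,d,K,T=[L[k] for k in'pdKT']; W=world(d,K,T)
hsv=cv2.cvtColor(p,cv2.COLOR_RGB2HSV); H,S,V=[hsv[...,i].astype(int) for i in range(3)]; z=W[...,2]
v,u=np.mgrid[0:480,0:640]
def rect(name,m,zz=None):
    m=cv2.morphologyEx(m.astype(np.uint8),cv2.MORPH_OPEN,np.ones((3,3)))
    n,l,s,c=cv2.connectedComponentsWithStats(m)
    for i in np.argsort(-s[1:,4])[:3]+1:
        if s[i,4]<25: continue
        q=l==i; zz_=np.median(z[q]) if zz is None else zz
        P=np.array([ray(a,b,K,T,zz_)[:2] for a,b in zip(u[q],v[q])])
        r=cv2.minAreaRect((P*1000).astype(np.float32))
        bx=cv2.boxPoints(r); e0=bx[1]-bx[0]; e1=bx[2]-bx[1]; e=e0 if np.hypot(*e0)>np.hypot(*e1) else e1
        print(name,s[i,4],c[i].round(0),'z',np.median(z[q]).round(4),'c',np.round(r[0],1),'size',np.round(r[1],1),'longdir deg',np.degrees(np.arctan2(e[1],e[0])).round(1))
rect('blue',(H>100)&(H<125)&(S>150)&(z<.02)&(u>300)&(u<370)&(v>110)&(v<230),.003)
rect('grey',(S<50)&(V>90)&(z<.02)&(u<260)&(u>150)&(v<400)&(v>150),.003)
B=(u>380)&(u<505)&(v>165)&(v<250)
rect('board',(H>12)&(H<30)&(V>150)&B&(z<.012),.004)
rect('hi>40',B&(z>.042)&(u<505)&(v>170)); 
rect('jar>60',B&(z>.06)&(v>170))
rect('stap',B&(V<70)&(z>.044)&(z<.06)&(v>180)) 
rect('ring',B&(z>.008)&(u<413)&(v<198)&(v>172))
rect('red',B&(H<8)|B&(H>172)&(S>120)); rect('green',B&(H>50)&(H<85)&(S>90))
rect('boxes',(u>380)&(u<515)&(v<160)&(v>95)&(z>.03))
E
python3 - <<'E'
import cv2
p=cv2.imread('pics/top0.png'); c=cv2.resize(p[165:250,375:510],None,fx=4,fy=4,interpolation=2)
g=cv2.resize(p[155:400,140:260],None,fx=2,fy=2)
import numpy as np
o=np.zeros((490,800,3),np.uint8); o[:340,:540]=c; o[:490,560:800]=g; cv2.imwrite('pics/crop1.png',o)
E
```

```text
blue 3865 [335. 171.] z 0.0026 c [564.2 -35.9] size [107.7 238.2] longdir deg -1.4
blue 152 [317. 120.] z 0.012 c [697.    9.1] size [13.1 88.4] longdir deg -76.9
grey 2567 [190. 331.] z 0.0041 c [163.7 311.5] size [264.6 119. ] longdir deg 9.6
grey 2386 [190. 330.] z 0.0041 c [164.1 312.5] size [213.7  65.1] longdir deg 9.8
grey 1315 [225. 208.] z 0.003 c [466.9 238.3] size [ 89.1 198.9] longdir deg -6.9
board 3072 [445. 207.] z 0.0033 c [ 473.7 -302.2] size [270.7 140.4] longdir deg 80.6
board 89 [401. 187.] z 0.0035 c [ 523.4 -203.3] size [23.2 25.2] longdir deg -89.5
board 32 [393. 175.] z 0.0026 c [ 552.2 -183.7] size [10.1 22. ] longdir deg -26.2
hi>40 585 [454. 197.] z 0.0493 c [ 487.5 -319.7] size [144.5  26.3] longdir deg 79.4
hi>40 308 [444. 214.] z 0.0704 c [ 440.3 -293.9] size [43.1 47.3] longdir deg -89.5
hi>40 168 [479. 221.] z 0.0531 c [ 428.9 -381. ] size [31.5 33.7] longdir deg -89.5
jar>60 272 [445. 213.] z 0.0711 c [ 441.4 -296.1] size [40.7 42.5] longdir deg -89.5
stap 500 [455. 197.] z 0.0498 c [ 486.8 -318.8] size [140.5  25.2] longdir deg 80.8
ring 234 [402. 186.] z 0.0216 c [ 520.  -203.2] size [50.8 49.8] longdir deg 0.5
red 191 [470. 225.] z 0.0062 c [ 425.8 -374.9] size [51.1 38.3] longdir deg 28.1
green 27 [413. 217.] z 0.0063 c [ 445.  -231.2] size [ 8.2 19.7] longdir deg -33.6
boxes 4414 [448. 124.] z 0.0649 c [ 662.7 -311.6] size [289.8 118.7] longdir deg 89.6
```

View pics/crop1.png

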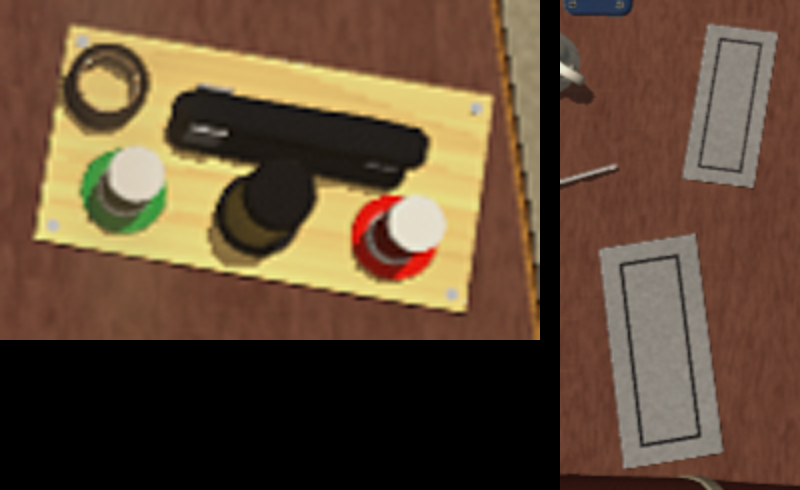

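The mat at (225,208) measures 199×89 mm, so it is the smaller one and the one meant, centred at (467,238) mm. The mat at (190,330) measures 265×119 mm and is the look-alike. The crop confirms green spool, black-capped jar and red spool from left to right, each on its own coaster. I'll move over the row now.

Call:
{"api": "servo_tool", "payload": {"rows": [[0.0225,-0.0325,0,0],[0.0225,-0.0325,0,0],[0.0225,-0.0325,0,0],[0.0225,-0.0325,0,0],[0.0225,-0.0325,0,0],[0.0225,-0.0325,0,0],[0.0225,-0.0325,0,0],[0.0225,-0.0325,0,0],[0.0225,-0.0325,0,0],[0.0225,-0.0325,0,0],[0.0225,-0.0325,0,0],[0.0225,-0.0325,0,0]], "hand": 1}}

```text
time_s: 1.1
position: [0.4625, 0.2292, 0.4045]
eef_rot: [0.149, 0.989, -0.0, -0.0]
wrist_force: [0.1, 0.8, 0.5]
width: 0.0856
finger_force: 0.0
```

Call:
{"api": "servo_tool", "payload": {"rows": [[0.02,-0.033,0,0.02],[0.02,-0.033,0,0.02],[0.02,-0.033,0,0.02],[0,-0.04,0,0.02],[-0.005,-0.04,0,0.02],[-0.005,-0.04,0,0.02],[-0.015,-0.038,0,0.02],[-0.015,-0.038,0,0.02],[-0.015,-0.038,0,0],[-0.015,-0.038,0,0],[-0.015,-0.038,0,0],[-0.015,-0.038,0,0]]}}

```text
time_s: 2.1
position: [0.4207, -0.2176, 0.4046]
eef_rot: [0.07, 0.998, 0.0, -0.0]
wrist_force: [-0.3, -0.2, 0.4]
width: 0.0854
finger_force: 0.0
```

Call:
{"api": "servo_tool", "payload": {"rows": [[0.01,-0.036,-0.03,0],[0.01,-0.036,-0.03,0],[0,0,-0.03,0],[0,0,0,0],[0,0,0,0],[0,0,0,0]]}}

```text
time_s: 2.6
position: [0.4398, -0.2778, 0.3234]
eef_rot: [0.069, 0.998, 0.0, 0.0]
wrist_force: [0.5, -0.2, 1.0]
width: 0.0855
finger_force: 0.0
```

```bash
python3 - <<'E'
from h import *
s=telemetry.read_state(); print(s['position'],s['eef_rot'])
p,d,K,T=snap('wrist','w1.png'); np.savez('w1.npz',p=p,d=d,K=K,T=T); print(K.round(2).tolist(),T.round(3).tolist())
E
```

```text
[ 0.43981689 -0.27782184  0.32337158] [6.89889610e-02 9.97617333e-01 1.37574118e-04 4.02224742e-04]
[[371.65, 0.0, 321.13], [0.0, 371.65, 238.57], [0.0, 0.0, 1.0]] [[0.137, -0.954, -0.266, 0.373], [0.991, 0.132, 0.036, -0.268], [0.0, -0.269, 0.963, 0.291], [0.0, 0.0, 0.0, 1.0]]
```

View pics/w1.png

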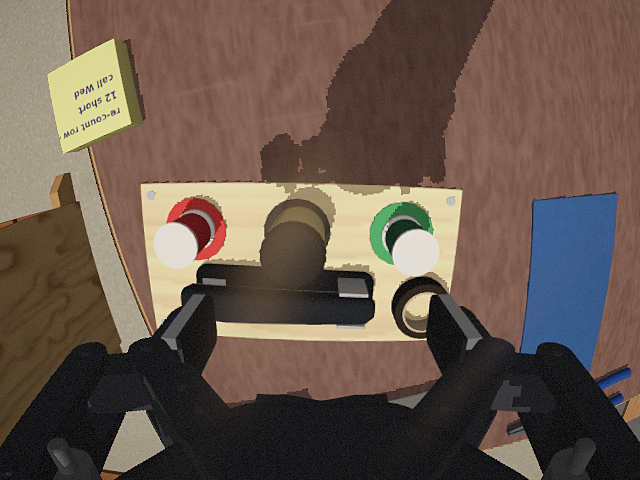

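Wrist view: red spool's top rim at (178,245), jar cap at (293,245), green spool's top rim at (415,252). The stapler runs along (190..375, 300). I'll measure each by casting rays onto its known top plane.

```bash
cat >> h.py <<'E'
def fray(u,v,K,T,z):
    u=np.atleast_1d(u).astype(float); v=np.atleast_1d(v).astype(float)
    a=(u-K[0,2])/K[0,0]; b=(v-K[1,2])/K[1,1]; r=np.hypot(a,b)+1e-12
    c=np.stack([np.sin(r)*a/r,-np.sin(r)*b/r,-np.cos(r)],-1)@T[:3,:3].T
    return T[:3,3]+c*((z-T[2,3])/c[:,2])[:,None]
def fit(name,m,K,T,z,q=None):
    m=cv2.morphologyEx(m.astype(np.uint8),cv2.MORPH_OPEN,np.ones((3,3)))
    n,l,s,c=cv2.connectedComponentsWithStats(m)
    if n<2: print(name,'none'); return
    i=1+np.argmax(s[1:,4]); cs,_=cv2.findContours((l==i).astype(np.uint8),cv2.RETR_EXTERNAL,cv2.CHAIN_APPROX_NONE)
    k=max(cs,key=len)[:,0]; P=fray(k[:,0],k[:,1],K,T,z)[:,:2].astype(np.float32)*1000
    o,R=cv2.minEnclosingCircle(P); r=cv2.minAreaRect(P)
    b=cv2.boxPoints(r); e=max(b[1]-b[0],b[2]-b[1],key=lambda t:np.hypot(*t))
    print(name,s[i,4],c[i].round(),'circ',np.round(o,1),round(R,1),'rect',np.round(r[0],1),np.round(r[1],1),np.degrees(np.arctan2(e[1],e[0])).round(1))
    return o
E
python3 - <<'E'
from h import *
L=np.load('w1.npz'); p,d,K,T=[L[k] for k in'pdKT']
hsv=cv2.cvtColor(p,cv2.COLOR_RGB2HSV); H,S,V=[hsv[...,i].astype(int) for i in range(3)]; v,u=np.mgrid[0:480,0:640]
wh=(S<40)&(V>150)
def box(a,b,c,e): return (u>a)&(u<b)&(v>c)&(v<e)
fit('redtop',wh&box(145,203,215,275),K,T,.054)
fit('greentop',wh&box(385,445,222,282),K,T,.054)
fit('redco',((H<8)|(H>172))&(S>120)&box(150,240,190,275),K,T,.006)
fit('greenco',(H>45)&(H<90)&(S>80)&box(360,445,195,280),K,T,.006)
# point cloud heights via equidistant rays
a=(u-K[0,2])/K[0,0]; b=(v-K[1,2])/K[1,1]; r=np.hypot(a,b)+1e-9
P=np.stack([np.tan(r)*a/r*d,-np.tan(r)*b/r*d,-d],-1)@T[:3,:3].T+T[:3,3]; z=P[...,2]
fit('jarcap',(z>.064)&(z<.078)&box(255,335,210,290),K,T,.072)
fit('starm',(z>.045)&(z<.06)&(V<90)&box(170,390,262,335),K,T,.053)
fit('board',(H>12)&(H<30)&(S>50)&(V>150)&box(130,470,170,345),K,T,.004)
q=(z>.064)&(z<.078)&box(255,335,210,290);print(np.median(z[q]), np.median(z[wh&box(145,203,215,275)]))
E
```

```text
redtop 1577 [175. 245.] circ [ 429.1 -379.7] 17.1 rect [ 429.  -379.9] [33.4 33.7] -56.2
greentop 1761 [415. 252.] circ [ 457.2 -214. ] 17.2 rect [ 457.2 -214.2] [33.1 34.2] -4.6
redco 1770 [201. 224.] circ [ 429.2 -380.4] 26.5 rect [ 427.1 -376. ] [52.8 42.4] 27.2
greenco 1290 [395. 225.] circ [ 456.6 -213.9] 26.5 rect [ 451.7 -216.9] [41.5 52.6] -58.5
jarcap 3382 [292. 255.] circ [ 442.1 -295.2] 21.6 rect [ 441.8 -295.6] [40.9 42.1] -7.7
starm 4116 [277. 308.] circ [ 482.7 -318.2] 69.2 rect [ 484.4 -318.5] [138.4  25.5] 81.4
board 20520 [300. 245.] circ [ 471.8 -302.3] 150.2 rect [ 473.5 -302.4] [268.7 139.6] 80.7
0.07075449253905294 0.05292028195545717
```

Call:
{"api": "servo_tool", "payload": {"rows": [[-0.0027,-0.0256,0,-0.025],[-0.0027,-0.0256,0,0],[-0.0027,-0.0256,0,0],[-0.0026,-0.0256,0,0],[0,0,-0.02,0],[0,0,-0.02,0],[0,0,-0.02,0],[0,0,-0.01,0],[0,0,0,0],[0,0,0,0]], "hand": 0.75}}

```text
time_s: 3.48
position: [0.4293, -0.3807, 0.2536]
eef_rot: [0.082, 0.997, -0.0, 0.001]
wrist_force: [0.3, -0.6, 0.6]
width: 0.0638
finger_force: 0.0
```

Call:
{"api": "servo_tool", "payload": {"rows": [[0,0,-0.02,0],[0,0,-0.02,0],[0,0,-0.015,0],[0,0,-0.01,0],[0,0,-0.003,0],[0,0,0,0],[0,0,0,0]]}}

```text
time_s: 4.07
position: [0.4291, -0.3814, 0.1857]
eef_rot: [0.082, 0.997, -0.001, 0.001]
wrist_force: [0.2, -0.3, 0.2]
width: 0.064
finger_force: 0.0
```

Call:
{"api": "servo_tool", "payload": {"rows": [[0,0,0,0],[0,0,0,0],[0,0,0,0],[0,0,0,0],[0,0,0,0],[0,0,0,0],[0,0,0,0],[0,0,0,0]], "hand": 0.2}}

```text
time_s: 4.73
position: [0.429, -0.3814, 0.1856]
eef_rot: [0.082, 0.997, -0.001, 0.001]
wrist_force: [-1.0, 1.1, 6.9]
width: 0.0331
finger_force: 59.5
```

Call:
{"api": "servo_tool", "payload": {"rows": [[0,0,0.01,0],[0,0,0.025,0],[0,0,0.03,0],[0,0,0.03,0],[0.007,0.012,0.02,0],[0.0158,0.0246,0,0],[0.0158,0.0246,0,0],[0.0158,0.0246,0,0],[0.0158,0.0246,0,0],[0.0158,0.0246,0,0],[0.0158,0.0246,0,0],[0.0158,0.0246,0,0]]}}

```text
time_s: 5.73
position: [0.5465, -0.1954, 0.2998]
eef_rot: [0.082, 0.997, 0.0, -0.0]
wrist_force: [0.1, -0.3, -0.7]
width: 0.0325
finger_force: 59.6
```

Call:
{"api": "servo_tool", "payload": {"rows": [[0.0158,0.0246,0,0],[0.0158,0.0246,0,0],[0.0158,0.0246,0,0],[0.0158,0.0246,0,0],[0.0158,0.0246,0,0],[0.0158,0.0246,0,0],[0.008,0.013,-0.02,0],[0,0,-0.03,0],[0,0,-0.02,0],[0,0,-0.01,0],[0,0,0,0],[0,0,0,0]]}}

```text
time_s: 6.73
position: [0.6491, -0.0367, 0.2198]
eef_rot: [0.083, 0.997, -0.0, -0.0]
wrist_force: [-0.3, -0.3, -0.9]
width: 0.0328
finger_force: 59.5
```

Call:
{"api": "servo_tool", "payload": {"rows": [[0,0,-0.015,0],[0,0,-0.012,0],[0,0,-0.006,0],[0,0,-0.003,0],[0,0,0,0],[0,0,0,0],[0,0,0,0]]}}

```text
time_s: 7.32
position: [0.6494, -0.0363, 0.1842]
eef_rot: [0.082, 0.997, -0.0, 0.001]
wrist_force: [-1.1, -0.1, -0.4]
width: 0.0329
finger_force: 59.5
```

Call:
{"api": "servo_tool", "payload": {"rows": [[0,0,-0.0015,0],[0,0,0,0],[0,0,0,0]]}}

```text
time_s: 7.57
position: [0.6495, -0.0362, 0.1827]
eef_rot: [0.082, 0.997, -0.0, 0.001]
wrist_force: [0.4, -0.8, 2.0]
width: 0.0328
finger_force: 59.6
```

Call:
{"api": "servo_tool", "payload": {"rows": [[0,0,0,0],[0,0,0,0],[0,0,0,0],[0,0,0,0],[0,0,0,0],[0,0,0,0],[0,0,0.01,0],[0,0,0.03,0],[0,0,0.04,0],[0,0,0.04,0],[0,0,0,0],[0,0,0,0]], "hand": 0.8}}

```text
time_s: 8.57
position: [0.6499, -0.0365, 0.3063]
eef_rot: [0.082, 0.997, 0.0, 0.004]
wrist_force: [-0.3, -0.2, -1.4]
width: 0.0682
finger_force: 0.0
```

Call:
{"api": "servo_tool", "payload": {"rows": [[-0.012,-0.015,0,0],[-0.0217,-0.0272,0,0],[-0.0217,-0.0272,0,0],[-0.0217,-0.0272,0,0],[-0.0217,-0.0272,0,0],[-0.0217,-0.0272,0,0],[-0.0217,-0.0272,0,0],[-0.0217,-0.0272,0,0],[-0.0217,-0.0272,0,0],[-0.0217,-0.0272,0,0],[0,0,0,0],[0,0,0,0]], "hand": 0.87}}

```text
time_s: 9.57
position: [0.4393, -0.2981, 0.3012]
eef_rot: [0.085, 0.996, -0.0, -0.001]
wrist_force: [1.1, 0.7, 0.0]
width: 0.0741
finger_force: 0.0
```

Call:
{"api": "servo_tool", "payload": {"rows": [[0,0,-0.02,0],[0,0,-0.02,0],[0,0,0,0],[0,0,0,0]]}}

```text
time_s: 9.9
position: [0.4421, -0.2945, 0.2609]
eef_rot: [0.081, 0.997, 0.001, -0.001]
wrist_force: [-0.8, -0.8, 0.4]
width: 0.0742
finger_force: 0.0
```

Call:
{"api": "servo_tool", "payload": {"rows": [[0,-0.001,-0.02,0],[0,0,-0.02,0],[0,0,-0.015,0],[0,0,-0.008,0],[0,0,-0.002,0],[0,0,0,0],[0,0,0,0]]}}

```text
time_s: 10.48
position: [0.4423, -0.2971, 0.198]
eef_rot: [0.082, 0.997, -0.0, 0.001]
wrist_force: [-0.1, 0.3, -0.3]
width: 0.0743
finger_force: 0.0
```

Call:
{"api": "servo_tool", "payload": {"rows": [[0,0,0,0],[0,0,0,0],[0,0,0,0],[0,0,0,0],[0,0,0,0],[0,0,0,0],[0,0,0,0],[0,0,0,0]], "hand": 0.3}}

```text
time_s: 11.15
position: [0.4421, -0.2973, 0.198]
eef_rot: [0.082, 0.997, -0.0, 0.001]
wrist_force: [-0.1, 0.6, 5.8]
width: 0.041
finger_force: 60.4
```

Call:
{"api": "servo_tool", "payload": {"rows": [[0,0,0.01,0],[0,0,0.025,0],[0,0,0.03,0],[0,0,0.03,0],[0.0055,0.0122,0.01,0],[0.0115,0.0237,0,0],[0.0115,0.0237,0,0],[0.0115,0.0237,0,0],[0.0115,0.0237,0,0],[0.0115,0.0237,0,0],[0.0115,0.0237,0,0],[0.0115,0.0237,0,0]]}}

```text
time_s: 12.15
position: [0.5278, -0.1176, 0.3024]
eef_rot: [0.082, 0.997, -0.0, -0.0]
wrist_force: [1.1, -0.2, -0.6]
width: 0.0408
finger_force: 60.6
```

Call:
{"api": "servo_tool", "payload": {"rows": [[0.0115,0.0237,0,0],[0.0115,0.0237,0,0],[0.0115,0.0237,0,0],[0.0055,0.0122,-0.01,0],[0,0,-0.03,0],[0,0,-0.03,0],[0,0,-0.015,0],[0,0,-0.01,0],[0,0,0,0],[0,0,0,0]]}}

```text
time_s: 12.98
position: [0.5677, -0.0362, 0.2069]
eef_rot: [0.083, 0.997, -0.0, -0.0]
wrist_force: [1.1, -0.4, -0.7]
width: 0.041
finger_force: 60.6
```

Now to z 0.195 and release.

Call:
{"api": "servo_tool", "payload": {"rows": [[0,0,-0.006,0],[0,0,-0.004,0],[0,0,-0.0015,0],[0,0,0,0],[0,0,0,0],[0,0,0,0]]}}

```text
time_s: 13.48
position: [0.5678, -0.0356, 0.1958]
eef_rot: [0.082, 0.997, -0.0, 0.0]
wrist_force: [-0.1, 1.0, 0.1]
width: 0.0412
finger_force: 60.6
```

Call:
{"api": "servo_tool", "payload": {"rows": [[0,0,0,0],[0,0,0,0],[0,0,0,0],[0,0,0,0],[0,0,0,0],[0,0,0,0],[0,0,0.01,0],[0,0,0.03,0],[0,0,0.04,0],[0,0,0.03,0],[0,0,0,0],[0,0,0,0]], "hand": 0.85}}

```text
time_s: 14.48
position: [0.5682, -0.0357, 0.3083]
eef_rot: [0.082, 0.997, 0.0, 0.003]
wrist_force: [0.0, -0.2, -0.3]
width: 0.0725
finger_force: 0.0
```

Call:
{"api": "servo_tool", "payload": {"rows": [[-0.0139,-0.0223,0,0],[-0.0139,-0.0223,0,0],[-0.0139,-0.0223,0,0],[-0.0139,-0.0223,0,0],[-0.0139,-0.0223,0,0],[-0.0139,-0.0223,0,0],[-0.0139,-0.0223,0,0],[-0.0139,-0.0222,-0.02,0],[0,0,-0.03,0],[0,0,0,0],[0,0,0,0]], "hand": 0.75}}

```text
time_s: 15.4
position: [0.4558, -0.2132, 0.2539]
eef_rot: [0.082, 0.997, 0.001, -0.003]
wrist_force: [-0.1, 0.5, 0.4]
width: 0.0638
finger_force: 0.0
```

Call:
{"api": "servo_tool", "payload": {"rows": [[0.001,-0.0005,-0.02,0],[0,0,-0.02,0],[0,0,-0.015,0],[0,0,-0.01,0],[0,0,-0.003,0],[0,0,0,0],[0,0,0,0]]}}

```text
time_s: 15.98
position: [0.4582, -0.2142, 0.1883]
eef_rot: [0.082, 0.997, -0.0, 0.001]
wrist_force: [0.4, -0.4, -0.3]
width: 0.0639
finger_force: 0.0
```

Call:
{"api": "servo_tool", "payload": {"rows": [[0,0,0,0],[0,0,0,0],[0,0,0,0],[0,0,0,0],[0,0,0,0],[0,0,0,0],[0,0,0,0],[0,0,0,0]], "hand": 0.2}}

```text
time_s: 16.65
position: [0.4579, -0.2146, 0.1885]
eef_rot: [0.082, 0.997, -0.0, 0.001]
wrist_force: [-0.6, 0.0, 6.2]
width: 0.0329
finger_force: 59.3
```

Call:
{"api": "servo_tool", "payload": {"rows": [[0,0,0.01,0],[0,0,0.025,0],[0,0,0.03,0],[0,0,0.025,0],[0.0041,0.0255,0,0],[0.0041,0.0255,0,0],[0.0041,0.0255,0,0],[0.0041,0.0255,0,0],[0.0041,0.0255,0,0],[0.0041,0.0255,0,0],[0.0041,0.0255,0,0],[0,0,0,0]]}}

```text
time_s: 17.65
position: [0.4869, -0.0297, 0.2779]
eef_rot: [0.077, 0.997, 0.002, 0.0]
wrist_force: [-0.0, 0.6, -0.4]
width: 0.0325
finger_force: 59.6
```

Call:
{"api": "servo_tool", "payload": {"rows": [[0,0,-0.02,0],[0,0,-0.03,0],[0,0,-0.025,0],[0,0,-0.01,0],[0,0,0,0],[0,0,0,0]]}}

```text
time_s: 18.15
position: [0.4863, -0.0362, 0.1928]
eef_rot: [0.083, 0.997, -0.0, -0.0]
wrist_force: [0.5, 0.4, -0.0]
width: 0.0328
finger_force: 59.7
```

Call:
{"api": "servo_tool", "payload": {"rows": [[0,0,-0.004,0],[0,0,-0.0028,0],[0,0,0,0],[0,0,0,0],[0,0,0,0]]}}

```text
time_s: 18.57
position: [0.4864, -0.0359, 0.1862]
eef_rot: [0.082, 0.997, 0.0, 0.0]
wrist_force: [-0.8, -0.3, -0.5]
width: 0.0329
finger_force: 59.7
```

Call:
{"api": "servo_tool", "payload": {"rows": [[0,0,0,0],[0,0,0,0],[0,0,0,0],[0,0,0,0],[0,0,0,0],[0,0,0,0],[0,0,0.01,0],[0,0,0.03,0],[0,0,0.04,0],[0,0,0.03,0],[0,0,0.02,0],[0,0,0,0]], "hand": 0.85}}

```text
time_s: 19.57
position: [0.4874, -0.0362, 0.3206]
eef_rot: [0.082, 0.997, 0.0, 0.005]
wrist_force: [0.4, 0.2, -0.4]
width: 0.0726
finger_force: 0.0
```

Call:
{"api": "servo_tool", "payload": {"rows": [[0,-0.02,0,-0.11],[0,-0.025,0,-0.11],[0,-0.025,0,-0.11],[0,-0.025,0,-0.11],[0,-0.025,0,-0.11],[0,-0.025,0,-0.11],[0,-0.025,0,-0.11],[0,-0.025,0,-0.11],[0,-0.025,0,-0.11],[0,-0.025,0,-0.11],[0,-0.025,0,-0.11],[0,-0.013,0,-0.11]]}}

```text
time_s: 20.57
position: [0.485, -0.322, 0.3156]
eef_rot: [0.679, 0.734, -0.001, 0.0]
wrist_force: [0.3, 0.4, -0.5]
width: 0.0726
finger_force: 0.0
```

Call:
{"api": "servo_tool", "payload": {"rows": [[0,0,0,-0.11],[0,0,0,-0.11],[0,0,0,0],[0,0,0,0]]}}

```text
time_s: 20.9
position: [0.4861, -0.3184, 0.3151]
eef_rot: [0.752, 0.659, -0.0, -0.001]
wrist_force: [0.5, 0.2, 0.6]
width: 0.0724
finger_force: 0.0
```

```bash
python3 - <<'E'
from h import *
s=telemetry.read_state(); print(s['position'],s['eef_rot'],s['joint_pos'].round(2))
p,d,K,T=snap('wrist','w2.png'); np.savez('w2.npz',p=p,d=d,K=K,T=T)
p,d,K,T=snap('top','t2.png'); np.savez('t2.npz',p=p,d=d,K=K,T=T)
o=cv2.imread('pics/w2.png'); t=cv2.imread('pics/t2.png')[100:240,290:510]
c=np.zeros((600,640,3),np.uint8); c[:320]=0; c[:320,:427]=cv2.resize(o,(427,320)); c[320:600,:440]=cv2.resize(t,None,fx=2,fy=2)
cv2.imwrite('pics/c2.png',c)
E
```

```text
[ 0.48614896 -0.3184312   0.31513076] [ 7.51851039e-01  6.59332518e-01 -2.45860123e-04 -7.64932138e-04] [ 0.19  0.67  0.58  1.75 -0.46  0.87  0.85]
```

View pics/c2.png

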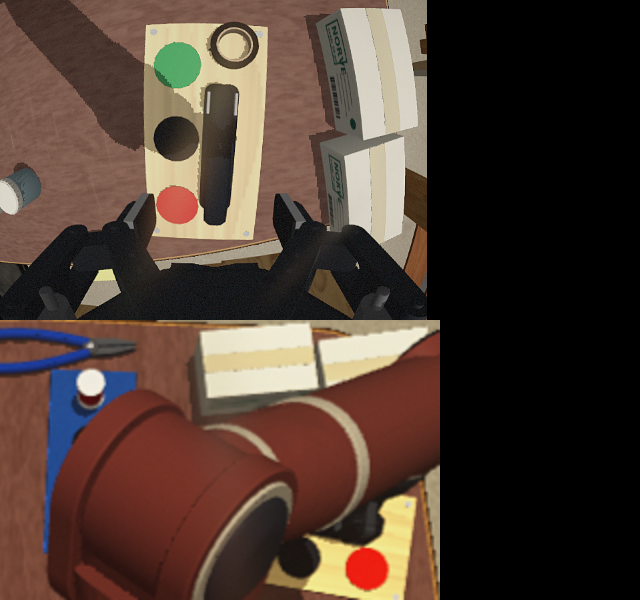

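The picture shows three bare coasters with the stapler beside them (its base is the slightly wider part), and the red spool standing on the blue mat. I'll measure the stapler and coasters.

```bash
python3 - <<'E'
from h import *
L=np.load('w2.npz'); p,d,K,T=[L[k] for k in'pdKT']
hsv=cv2.cvtColor(p,cv2.COLOR_RGB2HSV); H,S,V=[hsv[...,i].astype(int) for i in range(3)]; v,u=np.mgrid[0:480,0:640]
def box(a,b,c,e): return (u>a)&(u<b)&(v>c)&(v<e)
fit('redco',((H<8)|(H>172))&(S>100)&box(220,310,270,345),K,T,.006)
fit('greenco',(H>45)&(H<90)&(S>60)&box(220,320,50,140),K,T,.006)
fit('blackco',(V<60)&box(220,301,165,250),K,T,.006)
a=(u-K[0,2])/K[0,0]; b=(v-K[1,2])/K[1,1]; r=np.hypot(a,b)+1e-9
z=(np.stack([np.tan(r)*a/r*d,-np.tan(r)*b/r*d,-d],-1)@T[:3,:3].T+T[:3,3])[...,2]
fit('starm',(z>.043)&(z<.06)&box(285,380,110,350),K,T,.052)
fit('stall',(z>.0095)&(z<.06)&box(295,380,110,350),K,T,.03)
E
```

```text
redco 2748 [265. 307.] circ [ 429.9 -380.5] 26.7 rect [ 430.2 -380.5] [52.3 52.3] -27.0
greenco 3806 [266.  97.] circ [ 457.5 -213.8] 26.6 rect [ 457.4 -213.9] [51.2 52.1] -9.1
blackco 2101 [254. 201.] circ [ 442.7 -296.3] 26.2 rect [ 436.7 -290.4] [52.1 32.1] 46.3
starm 7104 [327. 237.] circ [ 487.6 -316.9] 70.8 rect [ 490.  -317.4] [141.6  25.4] 78.4
stall 9845 [327. 227.] circ [ 489.4 -321.6] 79.7 rect [ 488.5 -321.6] [158.9  35.1] 79.3
```

Call:
{"api": "servo_tool", "payload": {"rows": [[0.0015,0,-0.01,-0.02],[0,0,-0.02,-0.02],[0,0,-0.025,0],[0,0,-0.025,0],[0,0,-0.02,0],[0,0,-0.012,0],[0,0,-0.004,0],[0,0,0,0],[0,0,0,0]]}}

```text
time_s: 21.75
position: [0.488, -0.3193, 0.2003]
eef_rot: [0.766, 0.643, 0.0, 0.001]
wrist_force: [0.5, 0.7, -0.1]
width: 0.0727
finger_force: 0.0
```

Call:
{"api": "servo_tool", "payload": {"rows": [[0,0,0,0],[0,0,0,0],[0,0,0,0],[0,0,0,0],[0,0,0,0],[0,0,0,0],[0,0,0,0],[0,0,0,0],[0,0,0,0]], "hand": 0.1}}

```text
time_s: 22.5
position: [0.4882, -0.3192, 0.2007]
eef_rot: [0.766, 0.643, 0.001, 0.001]
wrist_force: [-0.8, 1.1, 5.3]
width: 0.0229
finger_force: 59.6
```

Call:
{"api": "servo_tool", "payload": {"rows": [[0,0,0.008,0],[0,0,0.02,0],[0,0,0.03,0],[0,0,0.035,0],[0,0,0.035,0],[0,0.015,0.01,0.04],[-0.001,0.03,0,0.09],[-0.001,0.03,0,0.09],[-0.001,0.03,0,0.09],[-0.001,0.03,0,0.09],[-0.001,0.03,0,0.09],[-0.001,0.03,0,0.09]]}}

```text
time_s: 23.5
position: [0.4808, -0.1224, 0.3375]
eef_rot: [0.548, 0.836, -0.0, -0.001]
wrist_force: [0.0, 0.8, -2.1]
width: 0.0227
finger_force: 59.1
```

Call:
{"api": "servo_tool", "payload": {"rows": [[-0.0015,0.03,0,0.09],[-0.0015,0.03,0,0.09],[-0.0015,0.03,0,0.09],[-0.0015,0.03,0,0.09],[-0.0015,0.03,0,0.09],[-0.0015,0.03,0,0.09],[-0.0015,0.03,0,0.09],[-0.0015,0.03,0,0.09],[-0.0015,0.03,0,0.09],[-0.0015,0.03,0,0.09],[0,0.03,0,0.09],[0,0.032,0,0.05]]}}

```text
time_s: 24.5
position: [0.466, 0.2385, 0.3374]
eef_rot: [0.061, 0.998, -0.001, -0.001]
wrist_force: [1.1, 0.1, -2.1]
width: 0.0228
finger_force: 59.1
```

Call:
{"api": "servo_tool", "payload": {"rows": [[0,0,0,0],[0,0,0,0],[0,0,0,0],[0,0,0,0]]}}

```text
time_s: 24.83
position: [0.4667, 0.2364, 0.3374]
eef_rot: [0.064, 0.998, -0.001, -0.0]
wrist_force: [-0.1, 0.6, -1.7]
width: 0.0232
finger_force: 59.2
```

```bash
python3 - <<'E'
from h import *
p,d,K,T=snap('wrist','w3.png'); np.savez('w3.npz',p=p,d=d,K=K,T=T)
t,*_=snap('top'); s,*_=snap('scene')
c=np.zeros((600,800,3),np.uint8); c[:300,:400]=cv2.resize(p,(400,300)); c[:300,400:]=cv2.resize(t,(400,300)); c[300:,:400]=cv2.resize(s,(400,300)); c[300:,400:]=s[140:440:1,180:580]
cv2.imwrite('pics/c3.png',c[:,:,::-1])
E
```

```text
(no output)
```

View pics/c3.png

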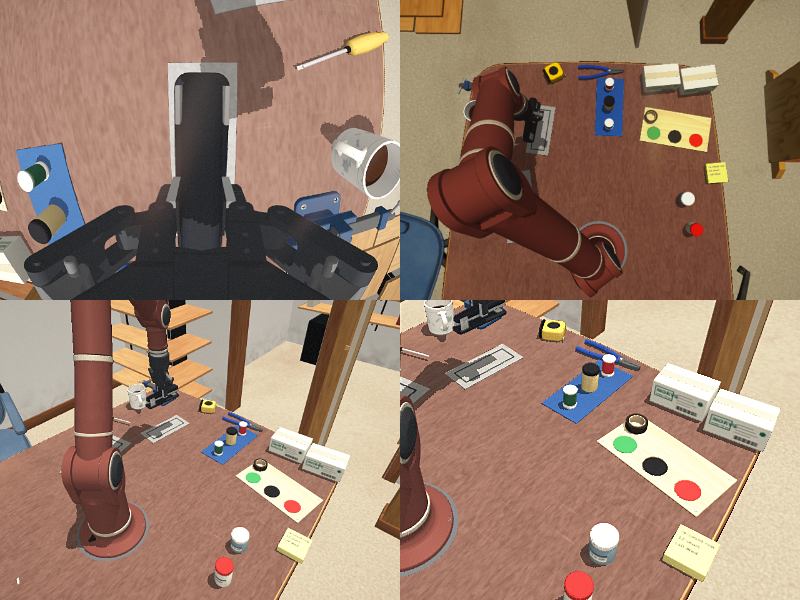

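The stapler is held level over the smaller mat, and both spools and the jar stand upright on the blue mat. I'll check the lengthwise grasp offset from the depth points.

```bash
python3 - <<'E'
from h import *
def cloud(f):
    L=np.load(f); p,d,K,T=[L[k] for k in'pdKT']; v,u=np.mgrid[0:480,0:640]
    a=(u-K[0,2])/K[0,0]; b=(v-K[1,2])/K[1,1]; r=np.hypot(a,b)+1e-9
    return p,np.stack([np.tan(r)*a/r*d,-np.tan(r)*b/r*d,-d],-1)@T[:3,:3].T+T[:3,3]
def ext(P,m,c,ang):
    e=np.array([np.cos(ang),np.sin(ang)]); n=np.array([-e[1],e[0]]); q=P[m][:,:2]-c
    print('along',np.percentile(q@e,[.5,99.5]).round(4),'across',np.percentile(q@n,[.5,50,99.5]).round(4),'z',np.percentile(P[m][:,2],[1,99]).round(4))
v,u=np.mgrid[0:480,0:640]
p,P=cloud('w2.npz'); c=np.array([.4882,-.3192]); dark=p.max(-1)<110
q=(P[...,:2]-c); e=np.array([np.cos(np.radians(80)),np.sin(np.radians(80))]); n=np.array([-e[1],e[0]])
near=(abs(q@e)<.1)&(abs(q@n)<.026)&dark
ext(P,near&(P[...,2]>.012),c,np.radians(80)); ext(P,near&(P[...,2]>.04)&(P[...,2]<.07),c,np.radians(80)); 
p,P=cloud('w3.npz'); ct=np.array([.4667,.2364]); m=(P[...,2]>.12)&(P[...,2]<.197)&(u>250)&(u<390)&(v<300)&(v>90)
ext(P,m,ct,np.radians(172.7))
E
```

```text
along [-0.0641  0.0965] across [-0.0257  0.0022  0.0256] z [0.0124 0.2833]
along [-0.0692  0.0738] across [-0.0135 -0.0013  0.0116] z [0.042  0.0526]
along [0.0062 0.077 ] across [-0.0193 -0.0006  0.0187] z [0.1468 0.1863]
```

Call:
{"api": "servo_tool", "payload": {"rows": [[0.002,0.0015,-0.01,0],[0,0,-0.025,0],[0,0,-0.03,0],[0,0,-0.03,0],[0,0,-0.02,0],[0,0,-0.01,0],[0,0,-0.006,0],[0,0,-0.003,0],[0,0,0,0],[0,0,0,0],[0,0,0,0]]}}

```text
time_s: 25.9
position: [0.4692, 0.2398, 0.2049]
eef_rot: [0.062, 0.998, 0.001, 0.001]
wrist_force: [0.5, 0.2, -1.9]
width: 0.023
finger_force: 59.2
```

Call:
{"api": "servo_tool", "payload": {"rows": [[0,-0.0012,-0.002,0],[0,0,-0.002,0],[0,0,-0.001,0],[0,0,0,0],[0,0,0,0],[0,0,0,0]]}}

```text
time_s: 26.4
position: [0.4689, 0.2382, 0.1998]
eef_rot: [0.063, 0.998, 0.0, 0.0]
wrist_force: [-0.7, -1.3, 4.9]
width: 0.0229
finger_force: 60.2
```

Contact. Release, rise and move away so the top camera can see it.

Call:
{"api": "servo_tool", "payload": {"rows": [[0,0,0,0],[0,0,0,0],[0,0,0,0],[0,0,0,0],[0,0,0,0],[0,0,0,0],[0,0,0.01,0],[0,0,0.03,0],[0,0,0.04,0],[0,0,0.04,0],[0.01,-0.03,0,0],[0.01,-0.035,0,0]], "hand": 0.8}}

```text
time_s: 27.4
position: [0.489, 0.1764, 0.3223]
eef_rot: [0.058, 0.998, 0.003, 0.003]
wrist_force: [1.0, -0.3, -0.9]
width: 0.0683
finger_force: 0.0
```

Call:
{"api": "servo_tool", "payload": {"rows": [[0.025,-0.03,0,0],[0.025,-0.03,0,0],[0.025,-0.03,0,0],[0.025,-0.03,0,0],[0.025,-0.03,0,0],[0.022,-0.03,0,0],[0,-0.022,0,0],[0,0,0,0],[0,0,0,0],[0,0,0,0]]}}

```text
time_s: 28.23
position: [0.6354, -0.0275, 0.319]
eef_rot: [0.062, 0.998, 0.001, -0.0]
wrist_force: [0.5, 0.2, 0.5]
width: 0.0681
finger_force: 0.0
```

```bash
python3 - <<'E'
from h import *
s=telemetry.read_state(); print(s['position'],s['eef_rot'])
p,d,K,T=snap('wrist','w4.png'); np.savez('w4.npz',p=p,d=d,K=K,T=T)
t,td,tK,tT=snap('top','t4.png'); np.savez('t4.npz',p=t,d=td,K=tK,T=tT)
c=np.zeros((600,800,3),np.uint8); c[:360,:480]=cv2.resize(p,(480,360)); c[:480,500:800]=cv2.resize(t[160:256,195:255],(300,480),interpolation=2);c[360:600,:320]=cv2.resize(t,(320,240))
cv2.imwrite('pics/c4.png',c[:,:,::-1])
E
```

```text
[ 0.63535149 -0.02746642  0.31898507] [ 6.19042501e-02  9.98081771e-01  7.30262601e-04 -3.31512321e-04]
```

View pics/c4.png

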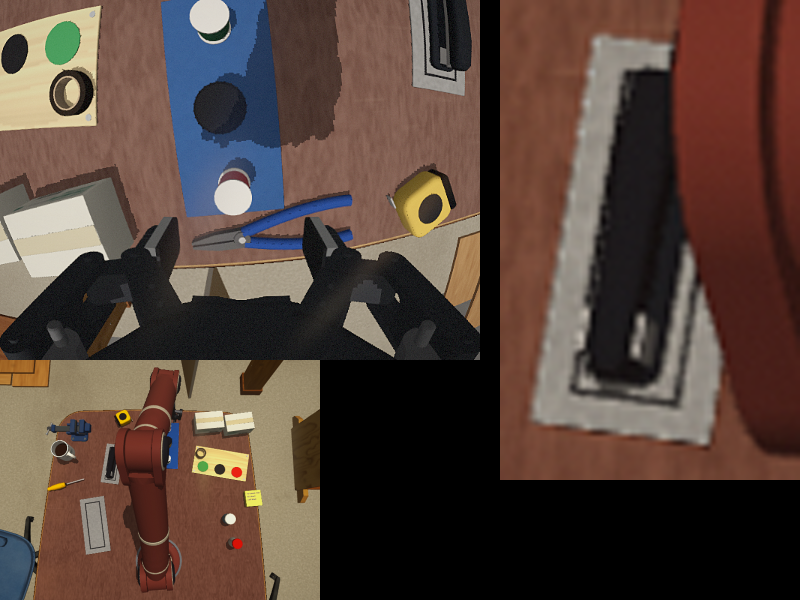

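The wrist view shows the red spool's top rim near (311,262), the jar cap near (293,143) and the green spool's top rim near (280,22). The stapler lies on the small mat; I'll check its fit once the arm has cleared the top view.

```bash
python3 - <<'E'
from h import *
L=np.load('w4.npz'); p,d,K,T=[L[k] for k in'pdKT']
hsv=cv2.cvtColor(p,cv2.COLOR_RGB2HSV); H,S,V=[hsv[...,i].astype(int) for i in range(3)]; v,u=np.mgrid[0:480,0:640]
a=(u-K[0,2])/K[0,0]; b=(v-K[1,2])/K[1,1]; r=np.hypot(a,b)+1e-9
z=(np.stack([np.tan(r)*a/r*d,-np.tan(r)*b/r*d,-d],-1)@T[:3,:3].T+T[:3,3])[...,2]
def box(a,b,c,e): return (u>a)&(u<b)&(v>c)&(v<e)
fit('redtop',(z>.044)&(z<.06)&(S<60)&(V>130)&box(270,350,225,300),K,T,.051)
fit('jar',(z>.06)&(z<.08)&box(240,345,95,190),K,T,.069)
fit('green',(z>.044)&(z<.06)&(S<60)&(V>130)&box(240,320,0,65),K,T,.051)
E
```

```text
redtop 1859 [311. 263.] circ [649.3 -35.4] 17.1 rect [649.3 -35.4] [33.1 32.9] 83.1
jar 3885 [293. 143.] circ [568.8 -34.7] 21.2 rect [568.7 -34.9] [41.  41.3] -6.9
green 1877 [279.  21.] circ [486.7 -35.3] 17.0 rect [488.3 -35.7] [33.1 30.4] 80.1
```

Call:
{"api": "servo_tool", "payload": {"rows": [[0.014,-0.0083,0,-0.03],[0,0,-0.025,0],[0,0,-0.03,0],[0,0,-0.03,0],[0,0,-0.025,0],[0,0,-0.015,0],[0,0,-0.008,0],[0,0,-0.002,0],[0,0,0,0],[0,0,0,0]], "hand": 0.75}}

```text
time_s: 29.17
position: [0.6504, -0.0364, 0.1851]
eef_rot: [0.077, 0.997, 0.0, 0.001]
wrist_force: [0.4, 0.7, -0.3]
width: 0.0641
finger_force: 0.0
```

Call:
{"api": "servo_tool", "payload": {"rows": [[0,0,0,0],[0,0,0,0],[0,0,0,0],[0,0,0,0],[0,0,0,0],[0,0,0,0],[0,0,0,0],[0,0,0,0]], "hand": 0.2}}

```text
time_s: 29.83
position: [0.6503, -0.037, 0.1851]
eef_rot: [0.077, 0.997, 0.0, 0.001]
wrist_force: [-1.7, 0.1, 6.9]
width: 0.0331
finger_force: 59.5
```

Call:
{"api": "servo_tool", "payload": {"rows": [[0,0,0.01,0],[0,0,0.025,0],[0,0,0.03,0],[0,0,0.03,0],[-0.0077,-0.012,0.02,0],[-0.0157,-0.0246,0,0],[-0.0157,-0.0246,0,0],[-0.0157,-0.0246,0,0],[-0.0157,-0.0246,0,0],[-0.0157,-0.0246,0,0],[-0.0157,-0.0246,0,0],[-0.0157,-0.0246,0,0]]}}

```text
time_s: 30.83
position: [0.5309, -0.2221, 0.299]
eef_rot: [0.077, 0.997, 0.0, -0.0]
wrist_force: [0.6, -0.3, -0.4]
width: 0.0329
finger_force: 59.5
```

Call:
{"api": "servo_tool", "payload": {"rows": [[-0.0157,-0.0246,0,0],[-0.0157,-0.0246,0,0],[-0.0157,-0.0246,0,0],[-0.0157,-0.0246,0,0],[-0.0157,-0.0246,0,0],[-0.0157,-0.0246,0,0],[-0.008,-0.012,-0.01,0],[0,0,-0.03,0],[0,0,-0.03,0],[0,0,0,0],[0,0,0,0]]}}

```text
time_s: 31.75
position: [0.4294, -0.3802, 0.2278]
eef_rot: [0.077, 0.997, 0.001, -0.002]
wrist_force: [0.2, 0.2, -0.6]
width: 0.0326
finger_force: 59.7
```

```bash
python3 - <<'E'
from h import *
p,d,K,T=snap('top','t5.png'); np.savez('t5.npz',p=p,d=d,K=K,T=T)
c=np.zeros((480,780,3),np.uint8); c[:,:300]=cv2.resize(p[160:256,195:255],(300,480),interpolation=2);c[:360,300:780]=cv2.resize(p,(480,360))
cv2.imwrite('pics/c5.png',c[:,:,::-1])
W=world(d,K,T); hsv=cv2.cvtColor(p,cv2.COLOR_RGB2HSV); v,u=np.mgrid[0:480,0:640]; z=W[...,2]
B=(u>198)&(u<252)&(v>160)&(v<255)
def rect(n,m,zz):
    n_,l,s,c=cv2.connectedComponentsWithStats(m.astype(np.uint8)); l=l==1+np.argmax(s[1:,4])
    P=np.array([ray(a,b,K,T,zz)[:2] for a,b in zip(u[l],v[l])],np.float32)*1000; r=cv2.minAreaRect(P)
    b=cv2.boxPoints(r); e=max(b[1]-b[0],b[2]-b[1],key=lambda t:np.hypot(*t)); print(n,np.round(r[0],1),np.round(r[1],1),np.degrees(np.arctan2(e[1],e[0])).round(1))
rect('arm',B&(z>.042)&(p.max(-1)<140),.052)
q=B&(z>.007)&(p.max(-1)<140)&(z<.06); X=W[q][:,:2]*1000; r=cv2.minAreaRect(X.astype(np.float32)); print('cloud all',r)
q=q&(z>.04); r=cv2.minAreaRect((W[q][:,:2]*1000).astype(np.float32)); print('cloud arm',r)
E
```

```text
arm [465.9 235.5] [ 28.2 147.1] -8.4
cloud all ((472.27581787109375, 224.47349548339844), (80.74934387207031, 181.28749084472656), 85.98285675048828)
cloud arm ((467.4748840332031, 238.24777221679688), (28.637868881225586, 147.41036987304688), 82.56282806396484)
```

View pics/c5.png

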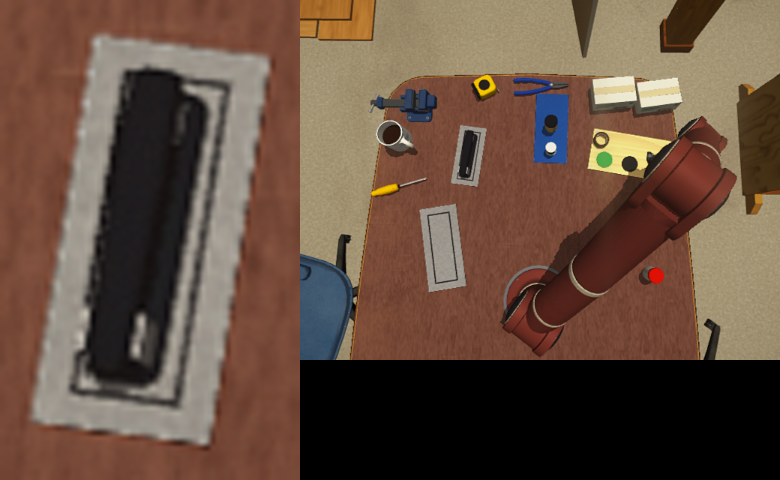

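The stapler's arm centre is (466–467, 236–238) mm at about -8°, against the outline's (467,238) at -7°. It lies inside the outline. Now I'll put the red spool down.

Call:
{"api": "servo_tool", "payload": {"rows": [[0.0005,-0.0005,-0.015,0],[0,0,-0.012,0],[0,0,-0.007,0],[0,0,-0.003,0],[0,0,0,0],[0,0,0,0],[0,0,0,0]]}}

```text
time_s: 32.38
position: [0.4307, -0.3814, 0.1923]
eef_rot: [0.077, 0.997, -0.0, 0.0]
wrist_force: [0.3, -0.5, -0.8]
width: 0.0329
finger_force: 59.7
```

Call:
{"api": "servo_tool", "payload": {"rows": [[0,0.0005,-0.002,0],[0,0,-0.0018,0],[0,0,0,0],[0,0,0,0],[0,0,0,0]]}}

```text
time_s: 32.8
position: [0.4306, -0.3808, 0.1881]
eef_rot: [0.077, 0.997, -0.0, 0.0]
wrist_force: [-0.1, -0.5, 0.7]
width: 0.033
finger_force: 59.8
```

Call:
{"api": "servo_tool", "payload": {"rows": [[0,0,0,0],[0,0,0,0],[0,0,0,0],[0,0,0,0],[0,0,0,0],[0,0,0,0],[0,0,0.01,0],[0,0,0.03,0],[0,0,0.04,0],[0,0,0.035,0],[0,0,0,0],[0,0,0,0]], "hand": 0.75}}

```text
time_s: 33.8
position: [0.4308, -0.3812, 0.3061]
eef_rot: [0.077, 0.997, -0.002, 0.003]
wrist_force: [0.7, 0.3, -0.0]
width: 0.0641
finger_force: 0.0
```

Call:
{"api": "servo_tool", "payload": {"rows": [[0.0115,0.0288,0,0],[0.0115,0.0288,0,0],[0.0115,0.0288,0,0],[0.0115,0.0288,0,0],[0.0115,0.0288,0,0],[0.0115,0.0288,0,0],[0.0115,0.0288,0,0],[0.0115,0.0288,0,0],[0.0115,0.0288,0,0],[0.0115,0.0288,0,0],[0.0115,0.0288,0,0],[0.011,0.0287,0,0]], "hand": 0.87}}

```text
time_s: 34.8
position: [0.5677, -0.0335, 0.3017]
eef_rot: [0.077, 0.997, -0.0, -0.002]
wrist_force: [-0.3, -0.3, 0.2]
width: 0.0745
finger_force: 0.0
```

Call:
{"api": "servo_tool", "payload": {"rows": [[0,0,0,0],[0,0,-0.02,0],[0,0,-0.03,0],[0,0,0,0],[0,0,0,0]]}}

```text
time_s: 35.22
position: [0.5668, -0.0352, 0.251]
eef_rot: [0.077, 0.997, -0.0, -0.003]
wrist_force: [-0.2, 0.6, 0.8]
width: 0.0741
finger_force: 0.0
```

Call:
{"api": "servo_tool", "payload": {"rows": [[0.001,0,-0.02,0],[0,0,-0.018,0],[0,0,-0.012,0],[0,0,-0.004,0],[0,0,0,0],[0,0,0,0]]}}

```text
time_s: 35.72
position: [0.5693, -0.0354, 0.1997]
eef_rot: [0.077, 0.997, -0.0, 0.001]
wrist_force: [-0.3, -0.5, -0.5]
width: 0.0741
finger_force: 0.0
```

Call:
{"api": "servo_tool", "payload": {"rows": [[0,0,0,0],[0,0,0,0],[0,0,0,0],[0,0,0,0],[0,0,0,0],[0,0,0,0],[0,0,0,0],[0,0,0,0]], "hand": 0.3}}

```text
time_s: 36.38
position: [0.5695, -0.0353, 0.2]
eef_rot: [0.077, 0.997, 0.0, 0.001]
wrist_force: [0.2, 0.9, 5.5]
width: 0.0407
finger_force: 60.5
```

Call:
{"api": "servo_tool", "payload": {"rows": [[0,0,0.01,0],[0,0,0.025,0],[0,0,0.03,0],[0,0,0.03,0],[-0.0055,-0.0117,0.01,0],[-0.012,-0.025,0,0],[-0.012,-0.025,0,0],[-0.012,-0.025,0,0],[-0.012,-0.025,0,0],[-0.012,-0.025,0,0],[-0.012,-0.025,0,0],[-0.012,-0.025,0,0]]}}

```text
time_s: 37.38
position: [0.4778, -0.2234, 0.3036]
eef_rot: [0.078, 0.997, 0.0, -0.001]
wrist_force: [0.0, -0.1, -0.7]
width: 0.0408
finger_force: 60.6
```

Call:
{"api": "servo_tool", "payload": {"rows": [[-0.012,-0.025,0,0],[-0.012,-0.025,0,0],[-0.012,-0.025,0,0],[0,0,-0.02,0],[0,0,-0.03,0],[0,0,-0.02,0],[0,0,0,0],[0,0,0,0]]}}

```text
time_s: 38.05
position: [0.4425, -0.297, 0.2331]
eef_rot: [0.078, 0.997, 0.001, -0.002]
wrist_force: [0.3, -0.2, 0.2]
width: 0.0409
finger_force: 60.7
```

Call:
{"api": "servo_tool", "payload": {"rows": [[0.0007,0,-0.012,0],[0,0,-0.01,0],[0,0,-0.005,0],[0,0,0,0],[0,0,0,0],[0,0,0,0]]}}

```text
time_s: 38.55
position: [0.4443, -0.297, 0.2075]
eef_rot: [0.077, 0.997, -0.0, 0.0]
wrist_force: [0.6, -0.1, 0.1]
width: 0.0408
finger_force: 60.7
```

Call:
{"api": "servo_tool", "payload": {"rows": [[0,0,-0.0025,0],[0,0,-0.0015,0],[0,0,0,0],[0,0,0,0],[0,0,0,0]]}}

```text
time_s: 38.97
position: [0.4442, -0.297, 0.2031]
eef_rot: [0.077, 0.997, -0.0, 0.0]
wrist_force: [0.6, 0.9, 0.6]
width: 0.041
finger_force: 60.9
```

Call:
{"api": "servo_tool", "payload": {"rows": [[0,0,0,0],[0,0,0,0],[0,0,0,0],[0,0,0,0],[0,0,0,0],[0,0,0,0],[0,0,0.01,0],[0,0,0.03,0],[0,0,0.04,0],[0,0,0.025,0],[0,0,0,0],[0,0,0,0]], "hand": 0.8}}

```text
time_s: 39.97
position: [0.4444, -0.2971, 0.3102]
eef_rot: [0.077, 0.997, -0.001, 0.002]
wrist_force: [0.0, -0.2, -0.7]
width: 0.0683
finger_force: 0.0
```

Call:
{"api": "servo_tool", "payload": {"rows": [[0.0042,0.0262,0,0],[0.0042,0.0262,0,0],[0.0042,0.0262,0,0],[0.0042,0.0262,0,0],[0.0042,0.0262,0,0],[0.0042,0.0262,0,0],[0.0042,0.0262,0,0],[0.0042,0.0262,0,0],[0.0042,0.0262,0,0],[0.0042,0.0262,0,0],[0,0,-0.025,0],[0,0,-0.03,0]], "hand": 0.75}}

```text
time_s: 40.97
position: [0.4869, -0.0323, 0.253]
eef_rot: [0.075, 0.997, 0.001, 0.002]
wrist_force: [0.8, -1.2, -1.0]
width: 0.0639
finger_force: 0.0
```

Call:
{"api": "servo_tool", "payload": {"rows": [[0,0,0,0],[0,0,0,0],[0,0,0,0]]}}

```text
time_s: 41.22
position: [0.4861, -0.0354, 0.2532]
eef_rot: [0.078, 0.997, -0.0, -0.0]
wrist_force: [0.6, -0.3, 0.5]
width: 0.064
finger_force: 0.0
```

Call:
{"api": "servo_tool", "payload": {"rows": [[0,0,-0.025,0],[0,0,-0.02,0],[0,0,-0.015,0],[0,0,-0.006,0],[0,0,-0.001,0],[0,0,0,0],[0,0,0,0]]}}

```text
time_s: 41.8
position: [0.4867, -0.0351, 0.1871]
eef_rot: [0.077, 0.997, -0.0, 0.001]
wrist_force: [-0.4, -0.3, 0.6]
width: 0.0641
finger_force: 0.0
```

Call:
{"api": "servo_tool", "payload": {"rows": [[0,0,0,0],[0,0,0,0],[0,0,0,0],[0,0,0,0],[0,0,0,0],[0,0,0,0],[0,0,0,0],[0,0,0,0]], "hand": 0.2}}

```text
time_s: 42.47
position: [0.4865, -0.0349, 0.1869]
eef_rot: [0.077, 0.997, 0.0, 0.001]
wrist_force: [-1.1, 0.1, 6.1]
width: 0.0324
finger_force: 59.2
```

Call:
{"api": "servo_tool", "payload": {"rows": [[0,0,0.01,0],[0,0,0.025,0],[0,0,0.03,0],[0,0,0.025,0],[-0.0042,-0.0256,0,0],[-0.0042,-0.0256,0,0],[-0.0042,-0.0256,0,0],[-0.0042,-0.0256,0,0],[-0.0042,-0.0256,0,0],[-0.0042,-0.0256,0,0],[-0.0042,-0.0256,0,0],[0,0,-0.02,0]]}}

```text
time_s: 43.47
position: [0.4562, -0.2211, 0.2594]
eef_rot: [0.082, 0.997, -0.004, 0.004]
wrist_force: [0.6, -0.6, -1.0]
width: 0.0326
finger_force: 59.6
```

Call:
{"api": "servo_tool", "payload": {"rows": [[0,0,-0.03,0],[0,0,-0.02,0],[0,0,-0.006,0],[0,0,0,0],[0,0,0,0],[0,0,0,0]]}}

```text
time_s: 43.97
position: [0.4573, -0.2142, 0.2012]
eef_rot: [0.077, 0.997, -0.0, 0.001]
wrist_force: [0.9, -1.1, -0.4]
width: 0.033
finger_force: 59.6
```

Call:
{"api": "servo_tool", "payload": {"rows": [[0,0,-0.006,0],[0,0,-0.0035,0],[0,0,-0.0015,0],[0,0,0,0],[0,0,0,0],[0,0,0,0]]}}

```text
time_s: 44.47
position: [0.4569, -0.2141, 0.1899]
eef_rot: [0.077, 0.997, -0.0, 0.001]
wrist_force: [-0.7, 0.6, 5.6]
width: 0.0329
finger_force: 60.3
```

Call:
{"api": "servo_tool", "payload": {"rows": [[0,0,0,0],[0,0,0,0],[0,0,0,0],[0,0,0,0],[0,0,0,0],[0,0,0,0],[0,0,0.01,0],[0,0,0.03,0],[0,0,0.04,0],[0,0,0.04,0],[0,0.02,0.03,0],[0,0.03,0,0]], "hand": 0.75}}

```text
time_s: 45.47
position: [0.4579, -0.1677, 0.3458]
eef_rot: [0.081, 0.997, -0.003, 0.007]
wrist_force: [1.4, -0.3, -0.7]
width: 0.0636
finger_force: 0.0
```

Call:
{"api": "servo_tool", "payload": {"rows": [[0,0.03,0,0],[0,0.03,0,0],[0,0.03,0,0],[0,0.03,0,0],[0,0.02,0,0],[0,0,0,0],[0,0,0,0],[0,0,0,0]]}}

```text
time_s: 46.13
position: [0.4566, -0.025, 0.3394]
eef_rot: [0.078, 0.997, -0.0, 0.0]
wrist_force: [0.5, -1.1, 0.5]
width: 0.0642
finger_force: 0.0
```

```bash
python3 - <<'E'
from h import *
p,d,K,T=snap('top'); s,sd,sK,sT=snap('scene')
c=np.zeros((600,800,3),np.uint8); c[:340,:540]=cv2.resize(p[165:250,375:510],None,fx=4,fy=4,interpolation=2); c[340:600,:347]=cv2.resize(p,(347,260)); c[340:600,360:790]=s[170:430,150:580]
cv2.imwrite('pics/c6.png',c[:,:,::-1])
W=world(d,K,T); z=W[...,2]; v,u=np.mgrid[0:480,0:640]
for n,a,b,zz,lo in(('green',395,425,.054,.045),('jar',426,460,.072,.063),('red',462,495,.054,.045)):
    m=(u>a)&(u<b)&(v>195)&(v<235)&(z>lo)&(z<.08); print(n,m.sum(),np.median(z[m]).round(4),np.mean([ray(i,j,K,T,zz)[:2] for i,j in zip(u[m],v[m])],0).round(4))
E
```

```text
green 157 0.0535 [ 0.4558 -0.2139]
jar 262 0.071 [ 0.4417 -0.296 ]
red 165 0.0533 [ 0.4286 -0.3801]
```

View pics/c6.png

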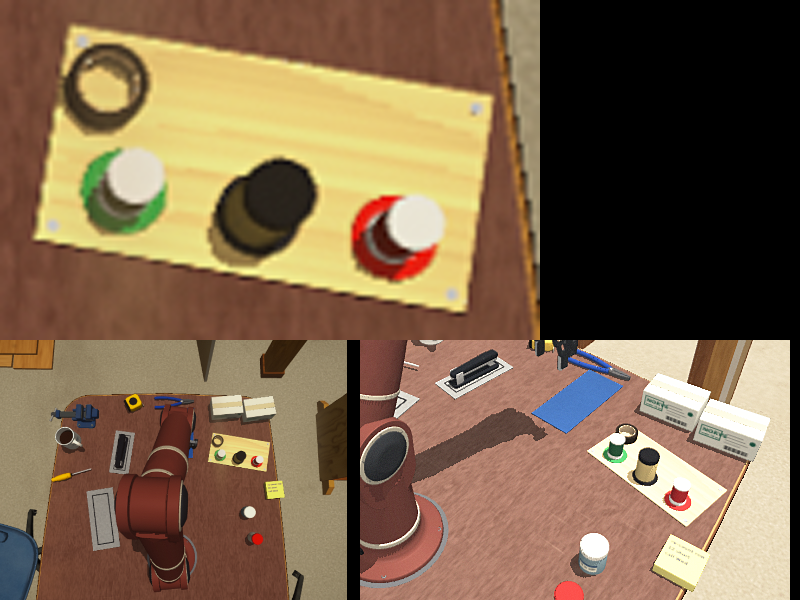

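The picture shows each item upright in the middle of its coaster, within about 1 mm, and the stapler on the small grey mat. Handing in.

```bash
python3 -c "
from bench import order; print(order.finish_job())"
```

```text
the job is handed in; nothing more can be done
None
```

The job is done and handed in: the stapler lies base down inside the outline on the smaller grey mat, and both spools and the jar are back upright on their own coasters, about 1 mm off centre by camera, nothing knocked over, in about 46 s of the 152 s allowed.

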